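# Take one cup off the nested stain cups

### The job

Lift the top blue cup straight off its nested stack, so that the second blue cup stays nested where it is, and set the cup gently upright in the middle of the round cork pad for the next stain. Do not disturb the amber stain jar.

Things in the scene. Friction and masses are not known exactly. Their poses are not given: they have to be found in the camera images.
- blue_top: Top blue plastic cup, empty, 84 mm tall, about 70 g, round (yaw is free). Upper 30 mm is a straight collar of 64 mm outer diameter, wall 3.5 mm; below it steps in to 53 mm and tapers to a 38 mm foot. Origin: centre of the foot's underside, z up: collar z = 54 to 84 mm. Starts nested in the second cup with about 2 mm play; only its collar shows; nothing latches it; it is free after rising 54 mm.
- blue_second: Second blue cup: loose, same shape and axes, origin 30 mm below the top cup's, its collar directly under the top cup's collar. Nested in the lowest blue cup, which is fixed in a round wooden block (90 mm diameter, 54 mm high) that cannot move. The three collars span 54-84, 84-114, 114-144 mm above the bench. A like stack of orange cups is a bystander. Each rim has a thin white line.
- cork_pad: Round cork pad with a black rubber edge, 100 mm diameter, 6 mm thick, fixed to the bench. Origin: centre of its underside, on the bench; its top is at 6 mm. A square black tile nearby is not the pad.
- stain_jar: Closed amber glass jar with a black cap, 60 mm diameter, 85 mm high, 300 g, standing loose on the bench between the two stacks. Origin: centre of its underside.

How it is judged:
On the way:
1. the top blue cup has been lifted clear of the second one, which is still nested (z of blue_top in the frame of blue_second above 0.09 m and distance of blue_second from where it was at the start of the episode below 0.01 m), for 0.1 s.
At the end, for the whole second after the job is handed in: The top blue cup stands upright (within about 8 degrees) and at rest on the cork pad, its foot centre within 20 mm of the pad's centre; the second blue cup is nested within 10 mm of where it began; the stain jar is within 20 mm of where it began (horizontal distance between blue_top and cork_pad below 0.02 m and z of blue_top in the frame of cork_pad between 0.002 and 0.012 m and angle between blue_top's own z axis and vertical below 0.15 rad and linear speed of blue_top below 0.02 m/s and distance of blue_second from where it was at the start of the episode below 0.01 m and distance of stain_jar from where it was at the start of the episode below 0.02 m); the robot touches nothing.
It fails at once if the second blue cup is dragged up or shifted more than 15 mm (distance of blue_second from where it was at the start of the episode above 0.015 m).
It fails at once if the stain jar is pushed more than 20 mm or tipped (distance of stain_jar from where it was at the start of the episode above 0.02 m or angle between stain_jar's own z axis and vertical above 0.3 rad).
It fails at once if the top blue cup is let fall (moving faster than 0.5 m/s with nothing touching it) (linear speed of blue_top above 0.5 m/s and contact force between blue_top and anything else below 0.01 N).
It also fails if it takes over 43 s, if anything falls off the work surface, if the arm or the gripper's body presses on something with over 40 N, if the wrist force passes 120 N, or if a joint passes its speed limit or range.

### The arm

A 6-joint arm with a two-finger parallel gripper is mounted at the origin on the work surface. World frame = base frame: x ahead of the robot, y to its left, z up, the work surface at z = 0. Lengths are in m, angles in rad, forces in N, time in s.
With the tool pointing down it reaches from about 0.375 to 0.975 m from the base axis. Payload 3.8 kg.
Tool frame: the origin (TCP) lies on the centre line of the jaws, within the pads' length; the fingertips stand 25 mm ahead of it and the grasp point (between the pads) lies 6 mm ahead of it; y points along the fingers, z is the direction in which the jaws open and shut, and the axes are right-handed (so a half turn about y gives the same grasp; the last joint's range is limited). The gripper opens to 85 mm and grips with 20 to 120 N. Pads are 22 mm wide; open, the fingers measure 114 mm over their backs; the gripper's body (76 mm by 85 mm) begins 54 mm behind the grasp point. The pads swing forward as they close: fully open they stand 13 mm farther back than shut.
Start: joints at [-1.142, 0.264, 1.604, -0, 1.274, -0.037], TCP at [0.303, -0.603, 0.256] pointing down, gripper open.
Joint ranges: [-2.63, 2.63], [-0.94, 2.18], [0.31, 2.57], [-1.31, 4.45], [0, 2.66], [-2.55, 2.55]. Speed limits (rad/s): [2.57, 2.57, 3.14, 3.14, 3.14, 3.14].

### API

Orientations are given as a rotation vector (axis times angle).
In Python, from workcell import bot gives the robot as it stands.
- The arm moves only by the shell command python3 -m jog 'ROWS' [FORCE]. ROWS is JSON, a list of rows, each a list of 5 numbers: the shift along the world's x, y, z in mm, then the turn about the world's z in degrees, then the finger opening in mm, from 0 to 85.4. A call has exactly 10 rows; each row is the pose to reach, as a shift and turn from the pose commanded when the call began; what a row does not reach only later rows make up. A row lasts 1/8 s, in which the tool goes at most 62.5 mm and 10.7 degrees, less where a joint would pass 70% of its speed; a pose out of reach is approached as far as the arm can. A call with a gripper value outside its range is refused whole. The fingers move at their own pace and stop on an object; FORCE is the grip in N (left out, the last holds). Time passes only in rows, so rows that repeat a pose let the fingers close, or fill a call up. It gives the time, the measured TCP pose, the force and the opening at its end, in the units of the state.
- bot.read_state(): the state, without advancing time (a new reading comes with each control period).
- bot.read_camera(name): name is "scene" or "side" or "wrist"; returns a dict with "pixels" (480x640x3 uint8, red, green, blue), "fx", "fy", "cx", "cy" (pixels), "R" (3x3) and "t" (3): a world point X has camera coordinates R X + t. Camera axes: x right, y down, z forward; pixel columns grow to the right and rows downward; lengths in m; the calibration is good to about 2 mm. A picture is of the moment at which its call begins. There is no depth.
- bot.finish_job(): hands the job in, once; it reports no verdict.
The state is a dict: "time": time; "q": joint angles; "joint_vel": joint speeds; "joint_torque": joint torques, N m; "tool_pos": TCP position; "tcp_rot": TCP orientation; "wrist_force": force on the tool from outside, world axes, zero at the start; "torque": the same for the moment, N m; "width": opening from 0.0 (shut) to 1.0 (fully open).
Only numpy, scipy, OpenCV 4.12 (cv2) and the standard library are available. Lean on these libraries where they do the work, as an engineer would, in place of code of your own. Each camera call takes 0.05 s, during which the arm holds its last target.

## Working session

There is one attempt and no reset: what is moved stays moved. The work goes in short steps, Python scripts to look and compute and a shell command to move; the robot and the scene stay as the last step left them, time stands still between calls to the robot, and variables do not carry over. Pictures are saved under pics/ and viewed, and the job is handed in when it is done.

```bash
mkdir -p pics
python3 - <<'E'
from workcell import bot
import cv2
for n in ("scene","side","wrist"):
    c=bot.read_camera(n); cv2.imwrite(f"pics/{n}0.png",c["pixels"][:,:,::-1])
    print(n,c["fx"],c["cx"],c["cy"],(-c["R"].T@c["t"]).round(3),c["R"].round(2).tolist())
print(bot.read_state())
E
```

```text
scene 458.1184272510866 313.43299649131507 239.97922697320595 [ 0.899 -0.539  0.495] [[0.84, 0.55, 0.01], [0.32, -0.47, -0.82], [-0.44, 0.69, -0.57]]
side 539.7762792999126 316.6653810250681 239.6280470028637 [ 0.474 -0.681  0.613] [[0.99, -0.12, 0.01], [-0.07, -0.63, -0.77], [0.1, 0.76, -0.64]]
wrist 368.3473926720619 317.07807945951475 238.19942035154017 [ 0.374 -0.569  0.373] [[0.45, -0.89, -0.0], [-0.85, -0.43, 0.31], [-0.27, -0.14, -0.95]]
{'time': 0.15, 'q': array([-1.14190506e+00,  2.64586354e-01,  1.60510588e+00,  6.15660012e-06,
        1.27369286e+00, -3.69149461e-02]), 'joint_vel': array([ 9.51035471e-04, -2.19495877e-03, -3.73772453e-03, -6.86421711e-05,
       -3.53608645e-04,  8.12810501e-04]), 'joint_torque': array([-3.24202711e-04, -5.15905023e+01, -3.67960060e+01, -1.46688367e-04,
        8.10219906e-03,  3.37612323e-05]), 'tool_pos': array([ 0.3029373 , -0.60259683,  0.25521916]), 'tcp_rot': array([-0.4658224 ,  1.96409682, -1.96054876]), 'wrist_force': array([-0.78523372, -0.09248527,  0.208946  ]), 'torque': array([ 0.00406006, -0.00240462,  0.0480203 ]), 'width': 1.0013149614810979}
```

View pics/scene0.png

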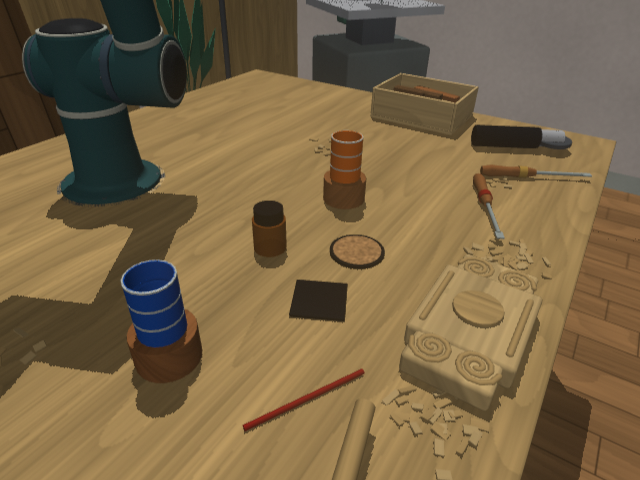

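View pics/side0.png

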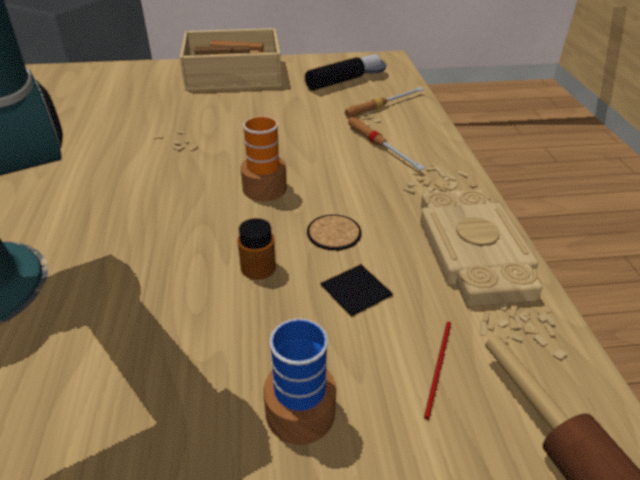

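View pics/wrist0.png

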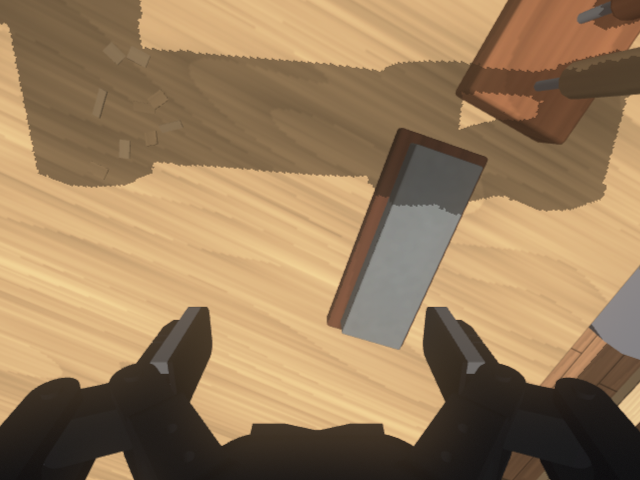

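The stack's rim is at scene (150,275) and side (300,341). The pad is at scene (357,250) and side (334,232), and the jar at scene (269,228) and side (257,250). Next I measure them.

```bash
cat > h.py <<'E'
import numpy as np, cv2
from workcell import bot
def ray(c,uv,z):
    uv=np.atleast_2d(uv).astype(float)
    d=np.c_[(uv[:,0]-c["cx"])/c["fx"],(uv[:,1]-c["cy"])/c["fy"],np.ones(len(uv))]@c["R"]
    o=-c["R"].T@c["t"]; return o+d*((z-o[2])/d[:,2])[:,None]
def circ(P):
    A=np.c_[2*P[:,:2],np.ones(len(P))]; s=np.linalg.lstsq(A,(P[:,:2]**2).sum(1),rcond=None)[0]
    return s[:2],np.sqrt(s[2]+s[0]**2+s[1]**2)
def big(m,roi):
    x0,y0,x1,y1=roi; k=np.zeros_like(m); k[y0:y1,x0:x1]=m[y0:y1,x0:x1]
    cs=cv2.findContours(k,cv2.RETR_EXTERNAL,cv2.CHAIN_APPROX_NONE)[0]
    return max(cs,key=cv2.contourArea)[:,0,:]
def proj(c,X):
    p=np.atleast_2d(X)@c["R"].T+c["t"]; return np.c_[p[:,0]/p[:,2]*c["fx"]+c["cx"],p[:,1]/p[:,2]*c["fy"]+c["cy"]]
E
python3 - <<'E'
from h import *
R={"scene":dict(b=(100,240,210,360),p=(322,225,392,275),j=(245,195,295,275)),"side":dict(b=(260,305,345,420),p=(298,205,370,256),j=(232,215,282,285))}
for n in R:
    c=bot.read_camera(n); im=c["pixels"].astype(int); r,g,b=im[...,0],im[...,1],im[...,2]
    out=c["pixels"][:,:,::-1].copy()
    m=((b>r+5)).astype(np.uint8); k=big(m,R[n]["b"])
    # far half of rim: points whose projected height farther from the camera
    h=cv2.convexHull(k.astype(np.int32)); e=cv2.fitEllipse
    P=ray(c,k,.144); o=-c["R"].T@c["t"]
    d=(P[:,:2]-o[:2]); f=P[:,:2].mean(0)-o[:2]; f/=np.linalg.norm(f); s=d@f
    far=s>s.max()-.032
    ctr,rad=circ(P[far]); print(n,"rim",ctr.round(4),rad.round(4))
    cv2.polylines(out,[k.reshape(-1,1,2)],True,(0,0,255),1)
    for z in (.144,.114):
        print("  proj",z,proj(c,[*ctr,z]).round(0))
    # pad: black edge
    m=((im.max(2)<75)).astype(np.uint8); k=big(m,R[n]["p"]); P=ray(c,k,.006); ctr,rad=circ(P); print(n,"pad",ctr.round(4),rad.round(4))
    cv2.polylines(out,[k.reshape(-1,1,2)],True,(0,255,0),1)
    m=((im.max(2)<55)).astype(np.uint8); k=big(m,R[n]["j"]); P=ray(c,k,.085)
    s=(P[:,:2]-o[:2])@f; far=s>s.max()-.025; ctr,rad=circ(P[far]); print(n,"jar",ctr.round(4),rad.round(4))
    cv2.polylines(out,[k.reshape(-1,1,2)],True,(255,255,0),1)
    x0,y0=(90,180) if n=="scene" else (200,190)
    cv2.imwrite(f"pics/{n}_m.png",cv2.resize(out[y0:y0+210,x0:x0+300],None,fx=2.6,fy=2.6))
E
```

```text
scene rim [ 0.5031 -0.288 ] 0.0298
  proj 0.144 [[149. 275.]]
  proj 0.114 [[153. 294.]]
scene pad [0.6012 0.0682] 0.0479
scene jar [ 0.4616 -0.0076] 0.0242
side rim [ 0.5044 -0.2892] 0.0305
  proj 0.144 [[298. 340.]]
  proj 0.114 [[299. 357.]]
side pad [0.5999 0.0674] 0.0466
side jar [ 0.461  -0.0074] 0.0231
```

View pics/side_m.png

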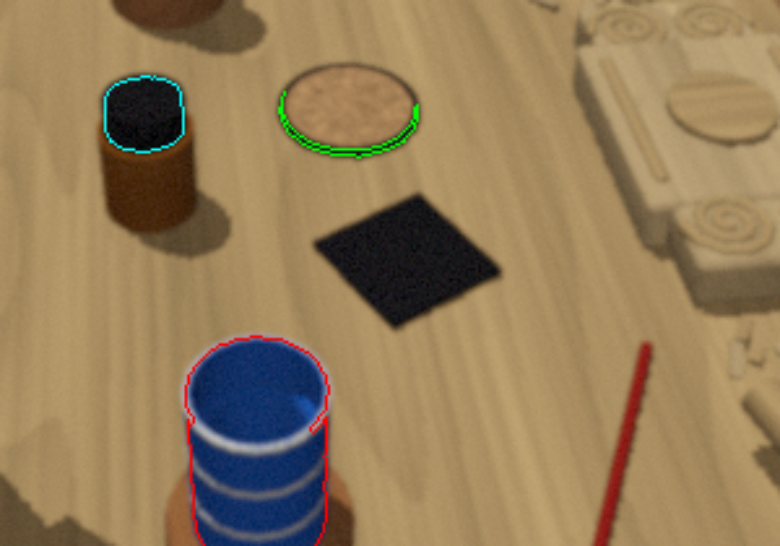

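View pics/scene_m.png

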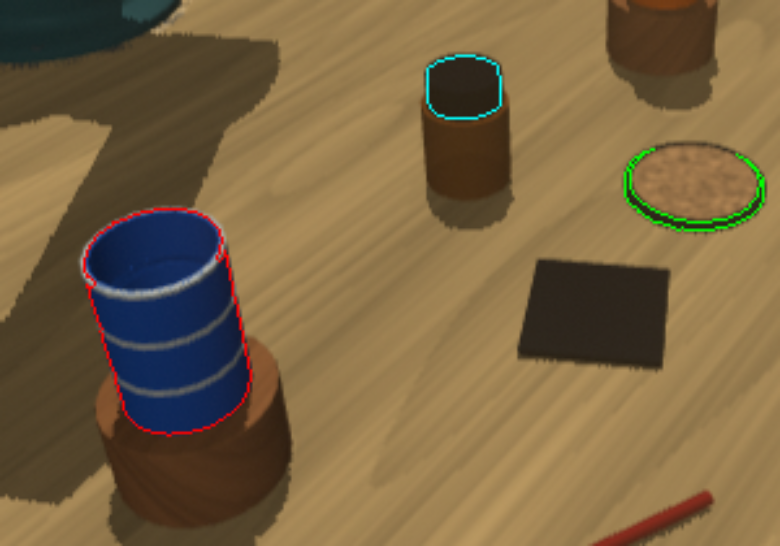

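The rim line was clipped and the pad's contour is one-sided (the front edge only). I'll refine with a looser rim mask and the cork disc.

Run:
```python
from h import *
R={"scene":dict(b=(100,240,210,360),p=(322,225,392,275)),"side":dict(b=(260,305,345,420),p=(298,205,370,256))}
for n in R:
    c=bot.read_camera(n); im=c["pixels"].astype(int); r,g,b=im[...,0],im[...,1],im[...,2]
    o=-c["R"].T@c["t"]
    for th in (5,-10,-20):
        k=big((b>r+th).astype(np.uint8),R[n]["b"]); P=ray(c,k,.144)
        f=np.array([.5035,-.2885])-o[:2]; f/=np.linalg.norm(f); s=(P[:,:2]-o[:2])@f
        ctr,rad=circ(P[s>s.max()-.03]); print(n,th,"rim",ctr.round(4),rad.round(4))
    x0,y0,x1,y1=R[n]["p"]
    for th in (85,95):
        k=big(((im.max(2)>th)&(r-b<999)).astype(np.uint8)*0+(((im.max(2)<th)).astype(np.uint8)),R[n]["p"])
        h=cv2.convexHull(k.astype(np.int32))[:,0]; e=cv2.fitEllipse(h); print(n,"pad hull ell",ray(c,e[0],.003).round(4),e[1])
        m=(im.max(2)>th).astype(np.uint8)
        cs=[q for q in cv2.findContours(m[y0:y1,x0:x1],cv2.RETR_LIST,cv2.CHAIN_APPROX_NONE)[0] if 400<cv2.contourArea(q)<.8*(x1-x0)*(y1-y0)]
        for q in cs:
            cc,rr=circ(ray(c,q[:,0]+[x0,y0],.006)); print("   cork",cc.round(4),rr.round(4))
```

```text
scene 5 rim [ 0.5031 -0.288 ] 0.0299
scene -10 rim [ 0.5034 -0.2883] 0.0304
scene -20 rim [ 0.5033 -0.2885] 0.0308
scene pad hull ell [[0.6015 0.0683 0.003 ]] (34.407894134521484, 55.4774169921875)
   cork [0.6016 0.0673] 0.0483
scene pad hull ell [[0.6015 0.0685 0.003 ]] (34.52791213989258, 55.509151458740234)
   cork [0.6016 0.0676] 0.0484
side 5 rim [ 0.5043 -0.2893] 0.0305
side -10 rim [ 0.5042 -0.289 ] 0.031
side -20 rim [ 0.5042 -0.2893] 0.0315
side pad hull ell [[0.6004 0.0686 0.003 ]] (34.851051330566406, 54.00891876220703)
side pad hull ell [[0.6003 0.0688 0.003 ]] (35.23854446411133, 54.38419723510742)
```

Run:
```python
from h import *
s=bot.read_state(); M=cv2.Rodrigues(s["tcp_rot"])[0]; print("x,y,z axes\n",M.T.round(3)); print(s["tool_pos"],s["time"])
c=bot.read_camera("side"); print("orange rim",ray(c,[261,126],.144).round(3))
t=np.array([.504,-.289])-s["tool_pos"][:2]; print(t*1000)
```

```text
x,y,z axes
 [[-0.893 -0.449 -0.   ]
 [-0.     0.001 -1.   ]
 [ 0.449 -0.893 -0.001]]
[ 0.30310492 -0.60296595  0.25594339] 0.35
orange rim [[0.484 0.218 0.144]]
[200.8950845  313.96595458]
```

The orange stack is well clear and the jaw axis suits both places, so no turn is needed. First move: go above the stack.

```bash
python3 -m jog '[[20,31,0,0,85],[50,78,0,0,85],[85,133,0,0,85],[120,188,0,0,85],[150,235,0,0,85],[175,274,0,0,85],[190,297,0,0,85],[198,310,0,0,85],[201,314,0,0,85],[201,314,0,0,85]]' 30
python3 - <<'E'
from h import *
for n in ("scene","wrist"):
    c=bot.read_camera(n); cv2.imwrite(f"pics/{n}1.png",c["pixels"][:,:,::-1])
    print(n,proj(c,[[.504,-.289,.144],[.504+.032,-.289,.144]]).round(0).tolist())
print(bot.read_state()["tool_pos"],bot.read_state()["wrist_force"])
E
```

```text
time: 1.65
tool_pos: [0.504, -0.2896, 0.2563]
tcp_rot: [-0.466, 1.962, -1.963]
wrist_force: [0.3, 0.9, -0.0]
width: 0.997
scene [[148.0, 276.0], [167.0, 285.0]]
wrist [[313.0, 244.0], [336.0, 202.0]]
[ 0.50367691 -0.29001623  0.25622134] [0.11792136 0.47810558 0.15156462]
```

View pics/wrist1.png

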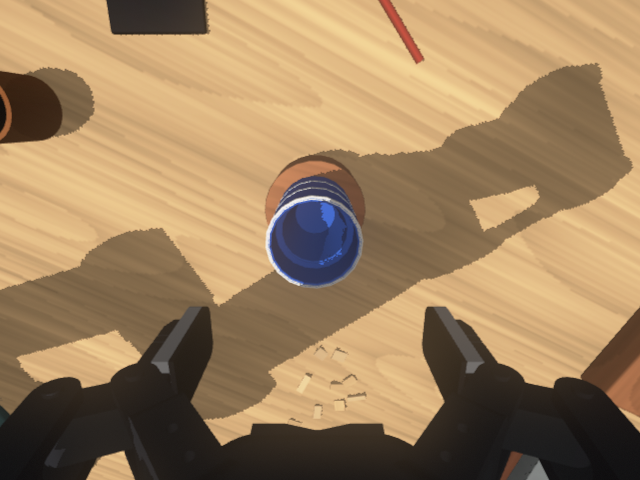

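View pics/scene1.png

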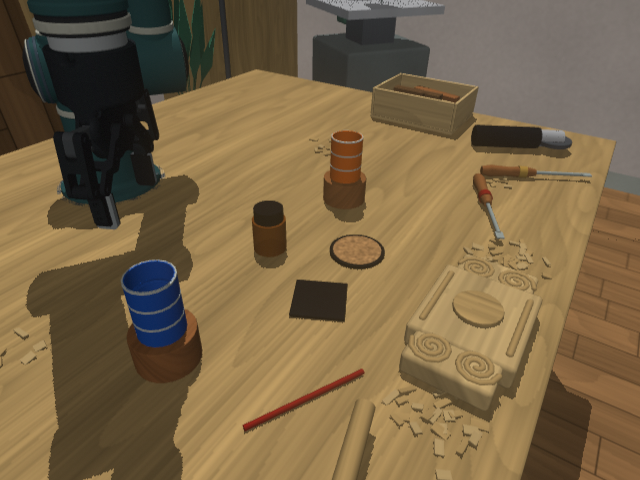

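The wrist view shows the rim at (314,241), against (313,244) predicted, so the position agrees to about 2 mm. Before descending, I check how high the open fingertips are in the scene view.

Run:
```python
from h import *
c=bot.read_camera("scene"); p=bot.read_state()["tool_pos"]
for s in (1,-1):
  for z in (.256,.245,.238,.231,.224):
    X=np.array([p[0]+s*.0425*.449,p[1]-s*.0425*.893,z]); print(s,z,proj(c,X).round(0))
cv2.imwrite("pics/tip.png",cv2.resize(c["pixels"][90:250,30:200,::-1],None,fx=3.5,fy=3.5))
```

```text
1 0.256 [[108. 215.]]
1 0.245 [[110. 224.]]
1 0.238 [[112. 230.]]
1 0.231 [[114. 236.]]
1 0.224 [[115. 241.]]
-1 0.256 [[144. 176.]]
-1 0.245 [[146. 184.]]
-1 0.238 [[147. 190.]]
-1 0.231 [[148. 195.]]
-1 0.224 [[149. 200.]]
```

View pics/tip.png

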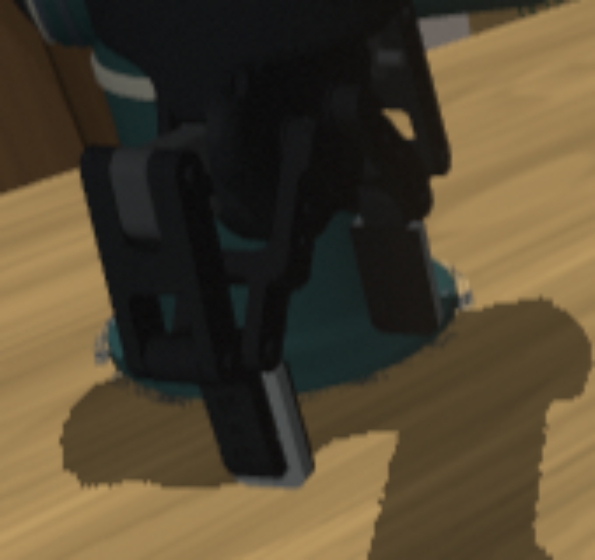

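The open tips stand at about z 0.243, i.e. 13 mm ahead of the TCP; when gripping they will be roughly 19–20 mm ahead. A TCP height of 0.139 puts the tips at about 0.119 on the top collar (0.114–0.144). I descend 117 mm.

```bash
python3 -m jog '[[0,0,-15,0,85],[0,0,-35,0,85],[0,0,-55,0,85],[0,0,-72,0,85],[0,0,-87,0,85],[0,0,-99,0,85],[0,0,-108,0,85],[0,0,-114,0,85],[0,0,-117,0,85],[0,0,-117,0,85]]' 30
python3 - <<'E'
from h import *
for n in ("scene","side"):
    c=bot.read_camera(n); x,y=(60,170) if n=="scene" else (210,240)
    cv2.imwrite(f"pics/{n}2.png",cv2.resize(c["pixels"][y:y+200,x:x+200,::-1],None,fx=3,fy=3))
E
```

```text
time: 3.05
tool_pos: [0.5043, -0.2892, 0.1394]
tcp_rot: [-0.465, 1.962, -1.962]
wrist_force: [0.2, 0.3, -0.3]
width: 0.999
```

View pics/scene2.png

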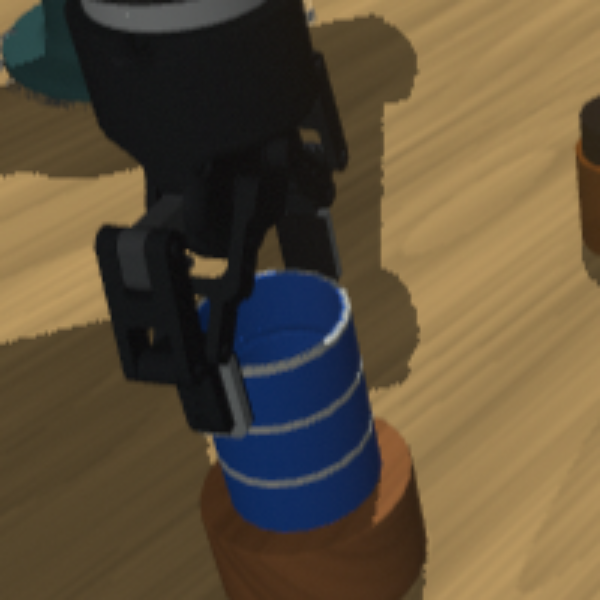

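View pics/side2.png

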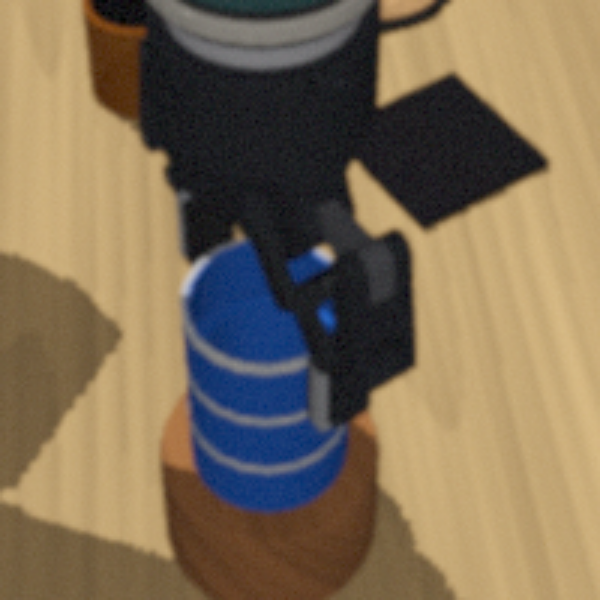

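The fingers straddle the top collar, and the jaws are still open on both sides of it (near finger in the crop at (235,430)). I close them in place.

```bash
python3 -m jog '[[0,0,0,0,80],[0,0,0,0,75],[0,0,0,0,70],[0,0,0,0,66],[0,0,0,0,62],[0,0,0,0,58],[0,0,0,0,55],[0,0,0,0,55],[0,0,0,0,55],[0,0,0,0,55]]' 30
python3 - <<'E'
from h import *
for n in ("scene","side"):
    c=bot.read_camera(n); x,y=(60,170) if n=="scene" else (210,240)
    cv2.imwrite(f"pics/{n}3.png",cv2.resize(c["pixels"][y:y+200,x:x+200,::-1],None,fx=3,fy=3))
E
```

```text
time: 4.4
tool_pos: [0.5043, -0.2891, 0.1398]
tcp_rot: [-0.465, 1.962, -1.962]
wrist_force: [-1.7, 1.9, 5.2]
width: 0.765
```

View pics/scene3.png

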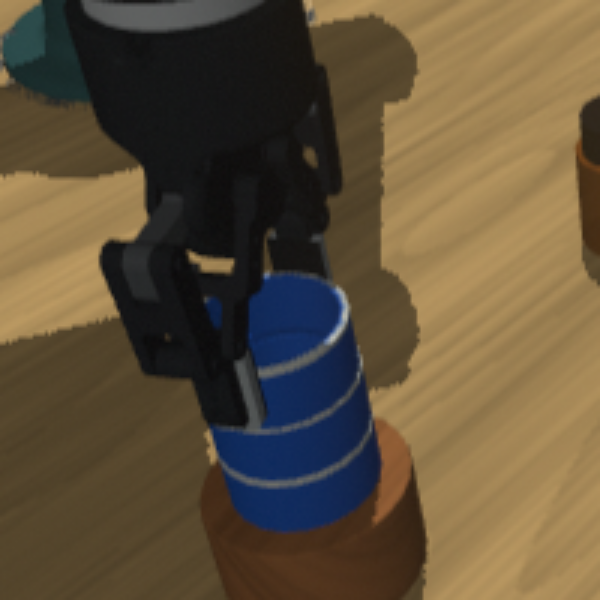

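View pics/side3.png

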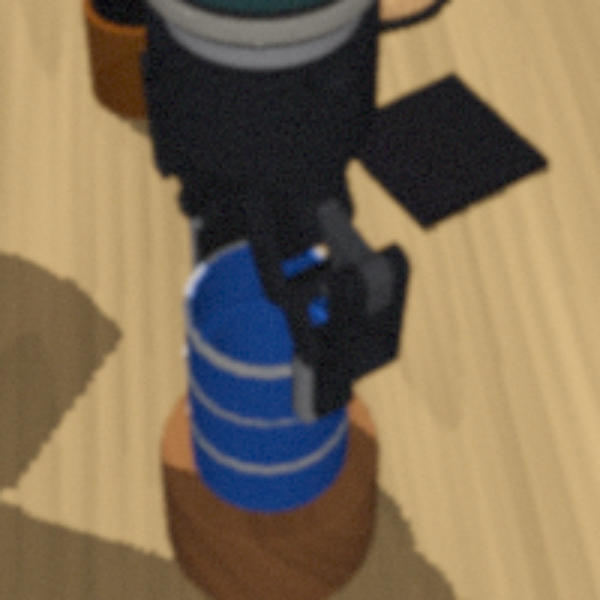

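Width 0.765 (65 mm) means the collar is gripped, but the tips sit only about 2 mm above the second cup's rim line. I'll reopen, rise 6 mm and regrip for margin.

```bash
python3 -m jog '[[0,0,0,0,75],[0,0,0,0,80],[0,0,0,0,80],[0,0,3,0,80],[0,0,6,0,80],[0,0,6,0,80],[0,0,6,0,70],[0,0,6,0,60],[0,0,6,0,55],[0,0,6,0,55]]' 30; python3 -m jog '[[0,0,0,0,55],[0,0,0,0,55],[0,0,0,0,55],[0,0,1,0,55],[0,0,2,0,55],[0,0,4,0,55],[0,0,7,0,55],[0,0,10,0,55],[0,0,12,0,55],[0,0,12,0,55]]' 30
python3 - <<'E'
from h import *
for n in ("scene","side"):
    c=bot.read_camera(n); x,y=(60,170) if n=="scene" else (210,240)
    cv2.imwrite(f"pics/{n}4.png",cv2.resize(c["pixels"][y:y+200,x:x+200,::-1],None,fx=3,fy=3))
E
```

```text
time: 5.75
tool_pos: [0.5044, -0.2893, 0.1459]
tcp_rot: [-0.465, 1.961, -1.963]
wrist_force: [-0.6, 0.8, 4.4]
width: 0.766
time: 7.0
tool_pos: [0.5044, -0.2892, 0.1576]
tcp_rot: [-0.465, 1.962, -1.962]
wrist_force: [-0.2, 0.1, -0.4]
width: 0.762
```

View pics/scene4.png

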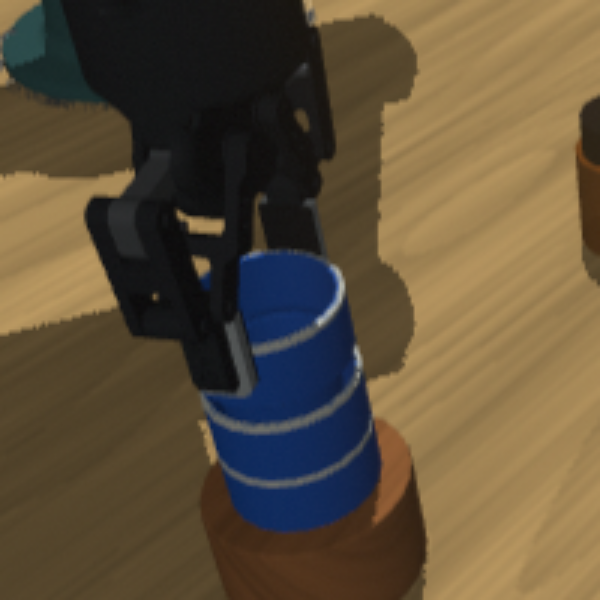

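View pics/side4.png

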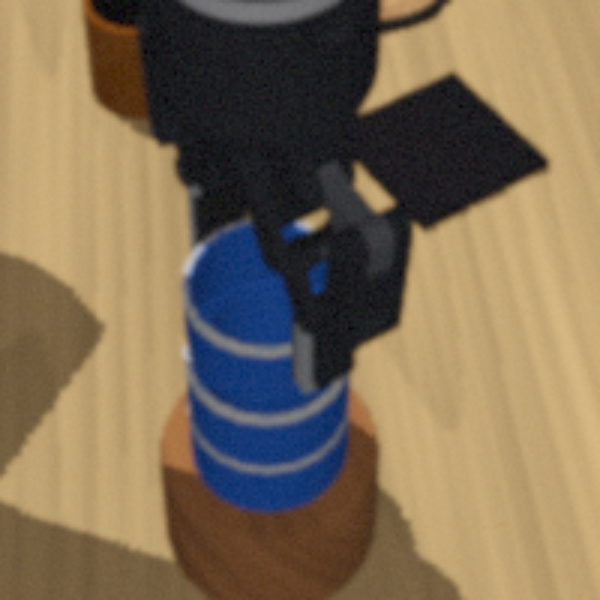

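The top cup is rising alone: the second cup's rim line is still at crop (250,428) as before. I continue straight up.

```bash
python3 -m jog '[[0,0,4,0,55],[0,0,12,0,55],[0,0,24,0,55],[0,0,38,0,55],[0,0,53,0,55],[0,0,68,0,55],[0,0,81,0,55],[0,0,91,0,55],[0,0,97,0,55],[0,0,100,0,55]]' 30
python3 - <<'E'
from h import *
c=bot.read_camera("scene"); cv2.imwrite("pics/scene5.png",c["pixels"][:,:,::-1])
c=bot.read_camera("side"); cv2.imwrite("pics/side5.png",c["pixels"][:,:,::-1])
E
```

```text
time: 8.35
tool_pos: [0.5041, -0.2891, 0.2574]
tcp_rot: [-0.465, 1.962, -1.962]
wrist_force: [0.0, -0.2, -1.3]
width: 0.763
```

View pics/scene5.png

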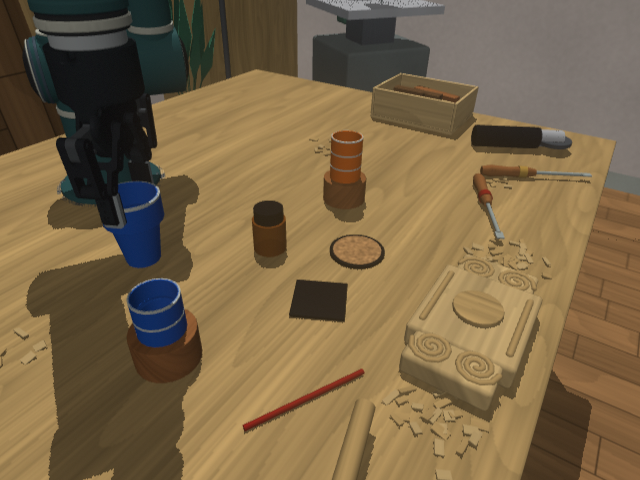

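View pics/side5.png

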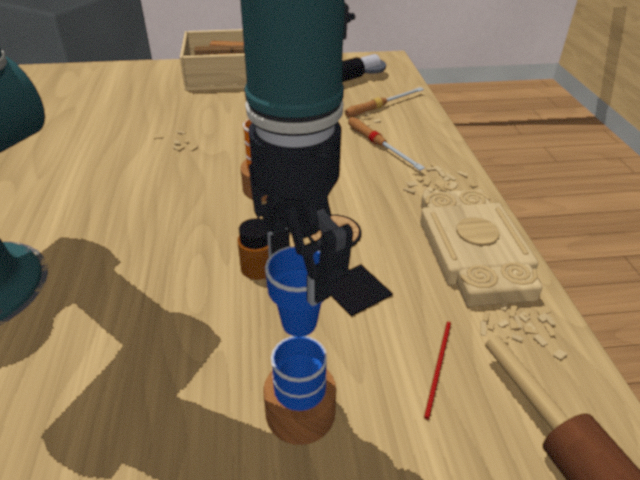

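The cup is clear: its foot is at scene (142,262), upright, and the second cup sits nested below with two collars showing. Now I carry it over the pad, dx 97 and dy 357.

```bash
python3 -m jog '[[1,4,0,0,55],[4,15,0,0,55],[9,33,0,0,55],[15,55,0,0,55],[22,81,0,0,55],[30,110,0,0,55],[38,140,0,0,55],[46,170,0,0,55],[54,200,0,0,55],[62,230,0,0,55]]' 30; python3 -m jog '[[8,30,0,0,55],[15,57,0,0,55],[21,79,0,0,55],[26,96,0,0,55],[30,110,0,0,55],[33,120,0,0,55],[34,125,0,0,55],[35,127,0,0,55],[35,127,0,0,55],[35,127,0,0,55]]' 30
python3 - <<'E'
from h import *
for n in ("scene","side"):
    c=bot.read_camera(n); cv2.imwrite(f"pics/{n}6.png",c["pixels"][:,:,::-1])
    p=bot.read_state()["tool_pos"]; print(n,proj(c,[[p[0],p[1],p[2]-.086],[.601,.068,.006]]).round(1).tolist())
E
```

```text
time: 9.7
tool_pos: [0.5662, -0.0567, 0.2573]
tcp_rot: [-0.466, 1.962, -1.961]
wrist_force: [0.3, 0.2, -0.1]
width: 0.759
time: 10.95
tool_pos: [0.6011, 0.0675, 0.2573]
tcp_rot: [-0.465, 1.962, -1.963]
wrist_force: [-0.5, -0.3, -0.3]
width: 0.76
scene [[362.9, 167.3], [356.3, 250.2]]
side [[337.3, 151.2], [334.2, 231.4]]
```

View pics/scene6.png

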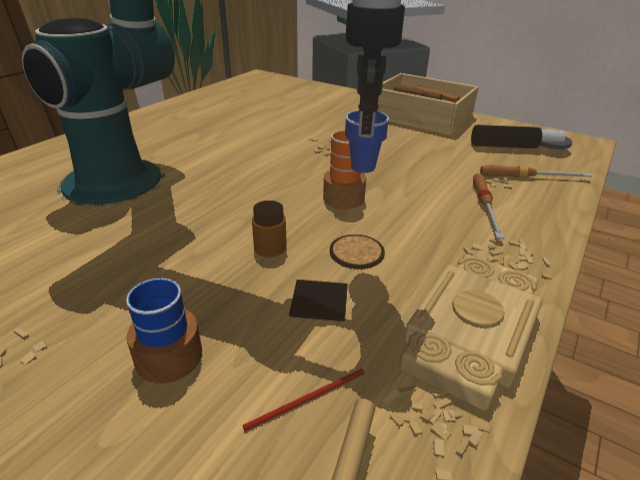

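View pics/side6.png

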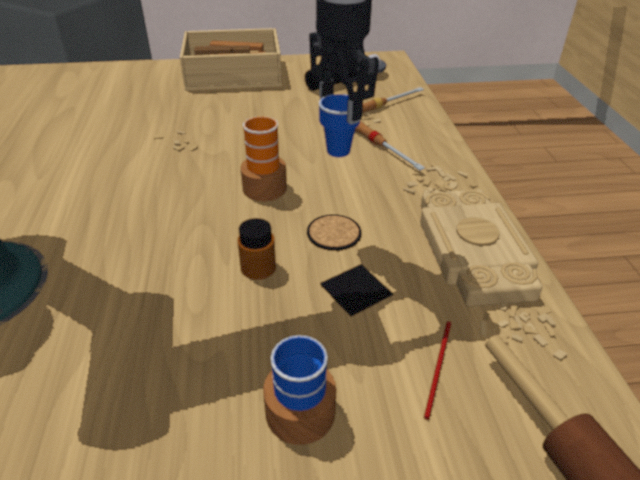

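The foot (scene (363,168), side (338,151)) is where predicted, above the pad and upright. I lower to about 10 mm above, then creep.

```bash
python3 -m jog '[[0,0,-6,0,55],[0,0,-20,0,55],[0,0,-40,0,55],[0,0,-64,0,55],[0,0,-90,0,55],[0,0,-114,0,55],[0,0,-133,0,55],[0,0,-147,0,55],[0,0,-154,0,55],[0,0,-156,0,55]]' 30; python3 -m jog '[[0,0,0,0,55],[0,0,0,0,55],[0,0,-1,0,55],[0,0,-2,0,55],[0,0,-3,0,55],[0,0,-4,0,55],[0,0,-5,0,55],[0,0,-6,0,55],[0,0,-7,0,55],[0,0,-7,0,55]]' 30
python3 - <<'E'
from h import *
for n in ("scene","side"):
    c=bot.read_camera(n); x,y=(290,130) if n=="scene" else (260,110)
    cv2.imwrite(f"pics/{n}7.png",cv2.resize(c["pixels"][y:y+150,x:x+150,::-1],None,fx=4,fy=4))
E
```

```text
time: 12.3
tool_pos: [0.6013, 0.0679, 0.1011]
tcp_rot: [-0.465, 1.962, -1.962]
wrist_force: [0.4, 0.6, -1.3]
width: 0.765
time: 13.55
tool_pos: [0.6011, 0.0679, 0.0942]
tcp_rot: [-0.466, 1.962, -1.962]
wrist_force: [0.2, 0.4, -0.6]
width: 0.764
```

View pics/scene7.png

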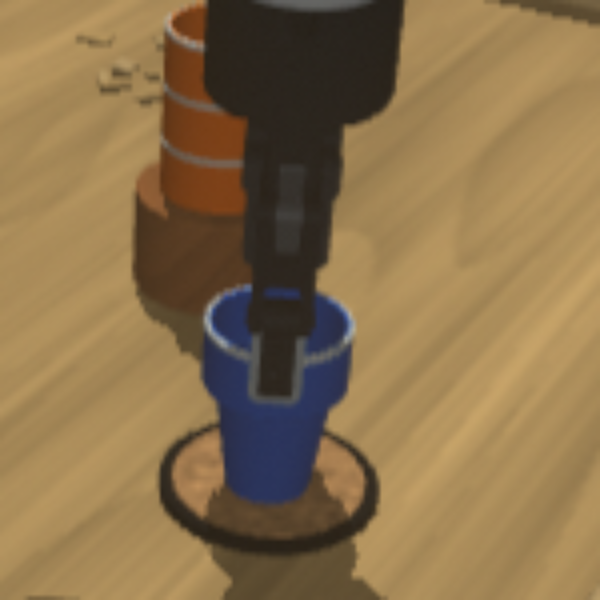

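View pics/side7.png

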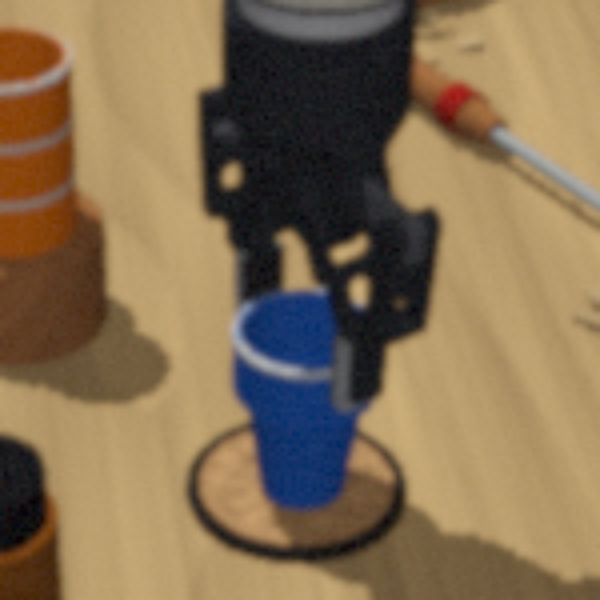

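The foot is centred on the cork, only a few mm above it, with no contact force yet. I creep down until the force rises.

```bash
python3 -m jog '[[0,0,0,0,55],[0,0,-0.5,0,55],[0,0,-0.5,0,55],[0,0,-1,0,55],[0,0,-1,0,55],[0,0,-1.5,0,55],[0,0,-1.5,0,55],[0,0,-2,0,55],[0,0,-2,0,55],[0,0,-2,0,55]]' 30
python3 - <<'E'
from h import *
for i in range(4):
    bot.read_camera("side"); print(bot.read_state()["wrist_force"].round(1))
E
```

```text
time: 14.9
tool_pos: [0.6012, 0.0679, 0.0923]
tcp_rot: [-0.465, 1.962, -1.962]
wrist_force: [0.1, 0.0, -2.1]
width: 0.761
[-0.8 -0.2 -0.4]
[-0.6 -0.7 -0.9]
[ 0.  -0.8 -1.4]
[ 0.4  0.  -0.8]
```

```bash
python3 -m jog '[[0,0,-0.5,0,55],[0,0,-0.5,0,55],[0,0,-1,0,55],[0,0,-1,0,55],[0,0,-1,0,55],[0,0,-1.5,0,55],[0,0,-1.5,0,55],[0,0,-1.5,0,55],[0,0,-1.5,0,55],[0,0,-1.5,0,55]]' 30
python3 - <<'E'
from h import *
for i in range(4):
    bot.read_camera("side"); print(bot.read_state()["wrist_force"].round(1))
E
```

```text
time: 16.35
tool_pos: [0.6016, 0.0681, 0.0919]
tcp_rot: [-0.464, 1.962, -1.962]
wrist_force: [-2.9, 0.9, 7.2]
width: 0.762
[-2.5  1.   8. ]
[-2.5  0.2  6.6]
[-3.2  0.2  8.9]
[-2.3  0.8  7.8]
```

The cup touches with 8 N. I back off 1 mm to relieve the push, then open slowly.

```bash
python3 -m jog '[[0,0,0.5,0,55],[0,0,0.8,0,55],[0,0,0.8,0,62],[0,0,0.8,0,66],[0,0,0.8,0,68],[0,0,0.8,0,70],[0,0,0.8,0,73],[0,0,0.8,0,77],[0,0,0.8,0,82],[0,0,0.8,0,85]]' 20
python3 - <<'E'
from h import *
for n in ("scene","side"):
    c=bot.read_camera(n); x,y=(290,130) if n=="scene" else (260,110)
    cv2.imwrite(f"pics/{n}8.png",cv2.resize(c["pixels"][y:y+150,x:x+150,::-1],None,fx=4,fy=4))
E
```

```text
time: 17.8
tool_pos: [0.6012, 0.0679, 0.0916]
tcp_rot: [-0.465, 1.962, -1.962]
wrist_force: [0.3, -0.7, -0.5]
width: 0.994
```

View pics/scene8.png

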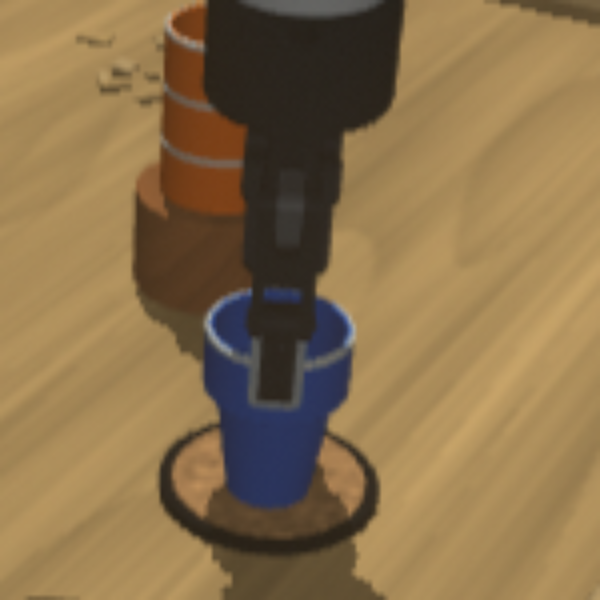

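View pics/side8.png

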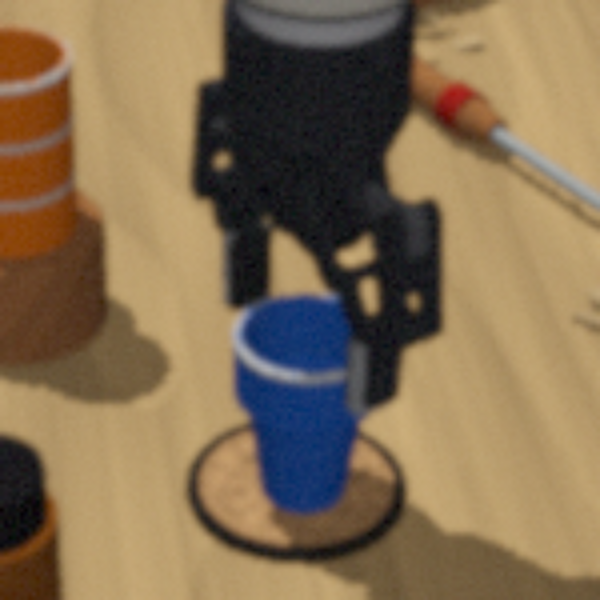

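The cup stands on the cork and the jaws are open with no force. I withdraw straight up.

```bash
python3 -m jog '[[0,0,3,0,85],[0,0,9,0,85],[0,0,18,0,85],[0,0,30,0,85],[0,0,46,0,85],[0,0,66,0,85],[0,0,90,0,85],[0,0,112,0,85],[0,0,126,0,85],[0,0,130,0,85]]'
python3 - <<'E'
from h import *
B={"scene":((330,170,400,275),(100,240,210,360),(245,195,295,275)),"side":((300,170,370,250),(260,305,345,420),(232,215,282,285))}
for n in B:
    c=bot.read_camera(n); cv2.imwrite(f"pics/{n}9.png",c["pixels"][:,:,::-1])
    im=c["pixels"].astype(int); o=-c["R"].T@c["t"]
    for nm,m,roi,z in (("top",im[...,2]>im[...,0]-10,B[n][0],.090),("second",im[...,2]>im[...,0]-10,B[n][1],.114),("jar",im.max(2)<55,B[n][2],.085)):
        P=ray(c,big(m.astype(np.uint8),roi),z)[:,:2]; f=P.mean(0)-o[:2]; f/=np.linalg.norm(f); s=(P-o[:2])@f
        print(n,nm,*[np.round(v,4) for v in circ(P[s>s.max()-(.025 if nm=="jar" else .03)])])
print(bot.read_state()["time"],bot.read_state()["wrist_force"].round(1))
E
```

```text
time: 19.15
tool_pos: [0.6019, 0.0679, 0.2234]
tcp_rot: [-0.463, 1.961, -1.962]
wrist_force: [0.2, -0.3, -0.6]
width: 0.999
scene top [0.6014 0.0671] 0.0303
scene second [ 0.5038 -0.2884] 0.0307
scene jar [ 0.4613 -0.0071] 0.0237
side top [0.6024 0.0673] 0.0298
side second [ 0.5043 -0.2885] 0.0315
side jar [ 0.4607 -0.0081] 0.0232
19.25 [-0.5 -0.4  0.3]
```

View pics/scene9.png

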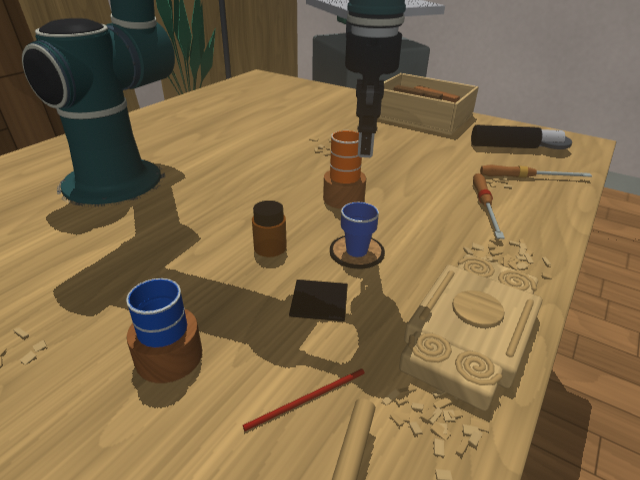

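View pics/side9.png

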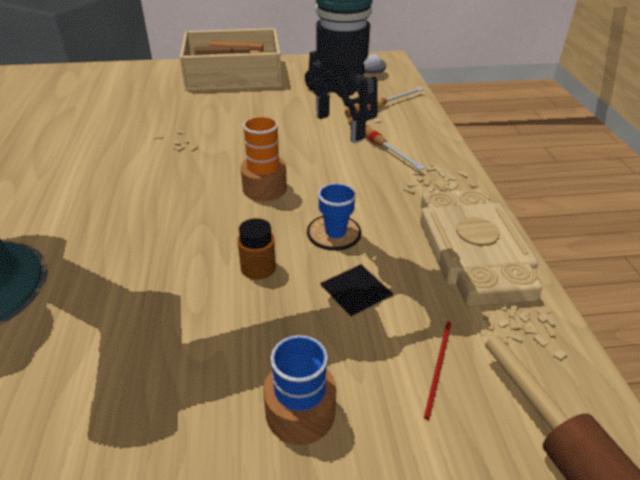

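The cup stands upright in the middle of the pad, at scene (359,230) and side (337,210). The second cup and the jar are where they began, and the gripper is clear. I hand in.

```bash
python3 -c "
from workcell import bot
print(bot.finish_job())"
```

```text
the job is handed in; nothing more can be done
None
```

The top blue cup is standing upright in the middle of the cork pad, and I handed the job in at about 19 s of the 43 s allowed. `finish_job` reports no verdict, so this rests on my own camera checks.

- **Lift:** I gripped the top cup by its collar. The first grip sat only about 2 mm above the second cup's rim, so I reopened, moved up 6 mm and gripped again. The cup then rose 112 mm straight up.
- **Placing:** The foot touched the cork with about 8 N. I backed off about 1 mm before opening the jaws.
- **Cup:** The last pictures put its centre within about 2 mm of the pad's, at (0.602, 0.067) against (0.601, 0.068). I judged upright by eye in both views, not as a measured angle.
- **Second cup and jar:** Both measured within about 1 mm of where they started, inside the roughly 2 mm camera accuracy.
- **Gripper:** It was open and about 13 cm above its release height, with the wrist force near zero.

No check failed. The circles I fitted to the rims came out 1–2 mm smaller than the stated 32 mm radius, and the two camera views agreed on centres to about 1 mm.

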